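# Lift the drip plate from the grill pan with the sprung lifting tongs and let it drain

## Robot

A 6-joint arm with a two-finger parallel gripper is mounted at the origin on a cart in front of the work surface, level with it; the furniture and walls round the work are solid. World frame = base frame: x ahead of the robot, y to its left, z up, the work surface at z = 0. Lengths are in m, angles in degrees, forces in N, time in s.
With the tool pointing down it reaches from about 0.4 to 0.825 m from the base axis. Payload 7 kg.
Tool frame: the origin (TCP) lies at the centre of the arm's flange, where the gripper is bolted on; the fingertips stand 178 mm ahead of it and the grasp point (between the pads) lies 159 mm ahead of it (r.tips_ahead is the z of the fingertips in the tool frame, in m); z points along the fingers, y is the line along which they close (so a half turn about z gives the same grasp; the last joint's range is limited). The gripper opens to 88 mm and grips with 3 to 60 N. Pads are 19 mm wide; open, the fingers measure 130 mm over their backs; the gripper's body (78 mm by 193 mm) begins 47 mm behind the grasp point.
Start: joints at [81.48, 20.546, 0.682, 0, -70.136, -16.507], TCP at [0.286, 0.612, 0.405] pointing down, gripper open.
Joint ranges: [-176.03, 176.03], [-82.01, 121.73], [-58.28, 71.71], [-173.87, 95.51], [-174.79, -0.11], [-173.66, 173.66]. Speed limits (degrees/s): [136.94, 136.94, 172.46, 180, 180, 180].

## Interface

Orientations are given as [roll, pitch, yaw] about the fixed x, y, z axes, in that order (R = Rz(yaw) Ry(pitch) Rx(roll)).
In Python, from plant import r gives the robot as it stands. The module is installed in compiled form; this text tells all that it offers.
- The arm moves only by the shell command python3 -m pendant 'ROWS' [FORCE]. ROWS is JSON, a list that holds one entry, the list of rows, each a list of 7 numbers: the shift along the tool's x, y, z in m, then the turn, a rotation vector about the tool's x, y, z in degrees, then the gripper command: -1 is shut, 1 is fully open, values between are in proportion. A call has 1 to 5 rows; each row is the pose to reach, as a shift and turn from the pose commanded when the call began, along the tool's axes at that moment; what a row does not reach only later rows make up. A row lasts 1/10 s, in which the tool goes at most 50 mm and 8.59 degrees, less where a joint would pass 70% of its speed; a pose out of reach is approached as far as the arm can. A call with a gripper value outside its range is refused whole. The fingers move at their own pace and stop on an object; FORCE is the grip in N (left out, the last holds). Time passes only in rows, so rows that repeat a pose let the fingers close. It gives the time, the measured TCP pose, the force, the opening and the grip force at its end, in the units of the state.
- r.get_state(): the state, without advancing time (a new reading comes with each control period).
- r.capture(name): name is "scene" or "top"; returns the picture (400x640x3 uint8, red, green, blue); there is no depth.
- r.camera_params(name): a dict with "fx", "fy", "cx", "cy" (pixels), "R" (3x3) and "t" (3): a world point X has camera coordinates R X + t. Camera axes: x right, y down, z forward; pixel columns grow to the right and rows downward; lengths in m; the calibration is good to about 2 mm. A picture is of the moment at which its call begins. camera_params takes no time and is no camera call.
- r.close_job(): hands the job in; it is judged then, once.
The state is a dict: "time_s": time; "joints": joint angles; "qd": joint speeds; "joint_torque": joint torques, N m; "tcp_pos": TCP position; "eef_rot": TCP orientation; "contact_force": force on the tool from outside, world axes, zero at the start; "moment": the same for the moment, N m; "gripper_width": finger opening in m; "gripper_force": force on a finger pad.
Only numpy, scipy, OpenCV 4.12 (cv2) and the standard library are available. Lean on these libraries where they do the work, as an engineer would, in place of code of your own. Each camera call takes 0.05 s, during which the arm holds its last target. There are 200 camera calls.

## Task

The slotted drip plate in the grill pan is still hot, so take it out with the sprung lifting tongs: squeeze them until the two prongs stand as far apart as the plate's two wide lifting slots, hold that gap while you lower the prongs through the slots, then close the feet of the prongs gently under the bridge between the slots. Lift the plate out of the pan and finish while holding it by the tongs, level, still and well clear above the pan, so that it can drain; hold the gap steady and do not let go. Touch the plate with nothing but the tongs, do not pinch it hard, and leave the pan and the things around it where they stand.

Things in the scene. Friction and masses are not known exactly. Their poses are not given: they have to be found in the camera images.
- tongs: Sprung steel tongs, 90 g. Origin: worktop level, under the back of the U-bend heel; x forward to the prongs, y left, z up. Two arms pivot at the heel (14 mm ahead, 14 mm either side) and rise to z = 83 mm at x = 206 mm; there each turns straight down as a prong to z = 0, 14 mm long in x, 4 mm thick, with a 4 mm high foot pointing 6 mm inward. They stand on the heel and both feet.
- tongs_grip (a point): Midway between the two black ribbed thumb pads (48 mm long, 18 mm high, on the arms' outer sides): 146 mm ahead of the tongs' origin, 60 mm above it, 60 mm behind the prongs. Width over the pads and prong gap: 59 and 66 mm at rest, 45 and 46 mm (8 N on the pads), 38 and 36 mm (arms parallel), 32.5 and 28 mm (15 N). Soft contact can leave the gap 2 mm wider.
- prong_l (a point): Left prong (+y of the tongs): point on its inner face at the top of its foot, 4 mm above its lower end, mid-length.
- prong_r (a point): Right prong (-y of the tongs): the mirrored point. The distance from prong_l to prong_r is the prong gap.
- plate: Slotted steel drip plate, 116 (x) by 190 (y) by 3 mm, about 90 g, on four 15 mm feet in the pan: top 21 mm above the worktop, 15 mm free under it. Origin in its middle, z up. Besides long 5 mm drain slots it has two wide lifting slots: each x from -12 to 12 mm, y from 14 to 30 mm either side of the origin, with a 28 mm wide bridge between. Its mass centre is its middle.
- pan: Dark steel grill pan, 134 (x) by 208 (y) mm, 29 mm high, loose, 1 kg, a wire handle on each y end reaching 127 mm from the middle. Origin under its centre. The plate stands in it with 5 mm or so clear all round and parallel to it; x points away from the robot, give or take 25 degrees.
- pepper_mill: Dark wooden pepper mill, 58 mm wide, 170 mm tall, a bystander beyond the pan. Origin under its foot.
- salt_shaker: Salt shaker, 44 mm wide, 90 mm tall, a bystander right of the pan. Origin under its foot.
- lemon: Yellow lemon, 72 mm long, a bystander beyond the tongs. Origin at its underside.
Not all that is in view belongs to the job. What is shaped like the tongs but orange is not meant.

How it is judged (in metres and radians):
On the way, in this order (a step that is already met when the one before it is completed fails the run):
1. both prongs, held at the gap of the lifting slots, are down through the slots with their feet below the plate (distance between prong_l and prong_r above 0.0385 m and z of each of prong_l, prong_r in the frame of plate below -0.0015 m and horizontal distance between each of prong_l, prong_r and plate below 0.032 m and z of plate in the frame of pan below 0.025 m), for 0.1 s.
2. the feet of both prongs are closed under the bridge while the plate still stands in the pan (distance between prong_l and prong_r below 0.037 m and z of each of prong_l, prong_r in the frame of plate below -0.0005 m and horizontal distance between each of prong_l, prong_r and plate below 0.025 m and z of plate in the frame of pan below 0.025 m), for 0.1 s.
At the end, for the whole second after the job is handed in: Squeezed tongs alone carry the plate for the last second: prong gap 25-37 mm, each prong within 25 mm of the plate's middle, plate over 60 mm up, level within 0.25 rad, within 60 mm of the pan's middle, slower than 0.02 m/s and 0.2 rad/s; pan moved under 30 mm (distance between prong_l and prong_r between 0.025 and 0.037 m and horizontal distance between each of prong_l, prong_r and plate below 0.025 m and height (world z) of plate above 0.06 m and angle between plate's own z axis and vertical below 0.25 rad and horizontal distance between plate and pan below 0.06 m and linear speed of plate below 0.02 m/s and angular speed of plate below 0.2 rad/s and contact force between tongs and plate above 0.5 N and contact force between plate and pan below 0.05 N and contact force between the fingers and tongs above 1 N and distance of pan from where it was at the start of the episode below 0.03 m); the arm keeps its last pose, push and grip.
It fails at once if the gripper or arm touches the hot plate (contact force between any of the fingers, the arm and plate above 0.5 N).
It fails at once if the plate is pinched or pushed with more than 40 N by the tongs (contact force between tongs and plate above 40 N).
It fails at once if a bystander is displaced by more than 30 mm (distance of any of pepper_mill, salt_shaker, lemon from where it was at the start of the episode above 0.03 m).
It also fails if it takes over 42 s, if anything falls off the work surface, if the arm or the gripper's body presses on something with over 40 N, if the wrist force passes 120 N, or if a joint passes its speed limit or range.

## Working session

There is one attempt and no reset: what is moved stays moved. The work goes in short steps, Python scripts to look and compute and a shell command to move; the robot and the scene stay as the last step left them, time stands still between calls to the robot, and variables do not carry over. Pictures are saved under pics/ and viewed, at most 10 in all, crops included, and the job is handed in when it is done.

```bash
mkdir -p pics; cat > h.py <<'E'
import numpy as np, cv2
from plant import r
def snap(cam,name,crop=None,scale=1):
    im=r.capture(cam); np.save(f'pics/{name}.npy',im)
    save(im,name,crop,scale); return im
def save(im,name,crop=None,scale=1):
    if crop: x0,y0,x1,y1=crop; im=im[y0:y1,x0:x1]
    cv2.imwrite(f'pics/{name}.png',cv2.resize(im[:,:,::-1],None,fx=scale,fy=scale,interpolation=cv2.INTER_CUBIC))
def ray(cam,u,v,z):
    p=r.camera_params(cam);R=np.array(p['R']);t=np.array(p['t'])
    d=R.T@np.array([(u-p['cx'])/p['fx'],(v-p['cy'])/p['fy'],1]);c=-R.T@t
    return c+d*(z-c[2])/d[2]
def proj(cam,X):
    p=r.camera_params(cam);q=np.array(p['R'])@np.array(X)+np.array(p['t'])
    return np.array([p['fx']*q[0]/q[2]+p['cx'],p['fy']*q[1]/q[2]+p['cy']])
E
python3 - <<'E'
from h import *
a=snap('top','top0');b=snap('scene','scene0')
cv2.imwrite('pics/both.png',cv2.resize(np.vstack([a,b])[:,:,::-1],(480,600)))
for c in('top','scene'):
    p=r.camera_params(c);print(c,p['fx'],-np.array(p['R']).T@p['t'],np.round(p['R'],2).tolist())
print(r.get_state())
E
```

```text
top 365.9845160459644 [ 0.38739661 -0.04709076  1.19620438] [[-0.0, -1.0, -0.0], [-0.99, 0.0, -0.14], [0.14, 0.0, -0.99]]
scene 404.22853214201757 [-0.24803607 -0.49933681  0.84917406] [[0.5, -0.86, 0.02], [-0.56, -0.34, -0.76], [0.66, 0.37, -0.65]]
{'time_s': 0.1, 'joints': array([ 8.14797823e+01,  2.05859157e+01,  6.40223331e-01, -1.90996332e-02,
       -7.01352513e+01, -1.65068643e+01]), 'qd': array([0.01909884, 0.0091917 , 0.20875791, 0.14002105, 0.09629278,
       0.08666515]), 'joint_torque': array([-1.16752599e-03, -5.84161878e+01,  2.93751490e+01,  7.01549828e+00,
        1.02198886e-02, -4.99964870e-05]), 'tcp_pos': array([0.2854822 , 0.61146863, 0.40383699]), 'eef_rot': array([ 1.79917290e+02, -5.78483106e-03, -2.50335806e+01]), 'contact_force': array([-0.2674668 ,  0.34947028, -0.22024026]), 'moment': array([ 0.02322399,  0.01827166, -0.00644641]), 'gripper_force': 0.0, 'gripper_width': 0.08760903371488375}
```

View pics/top0.png

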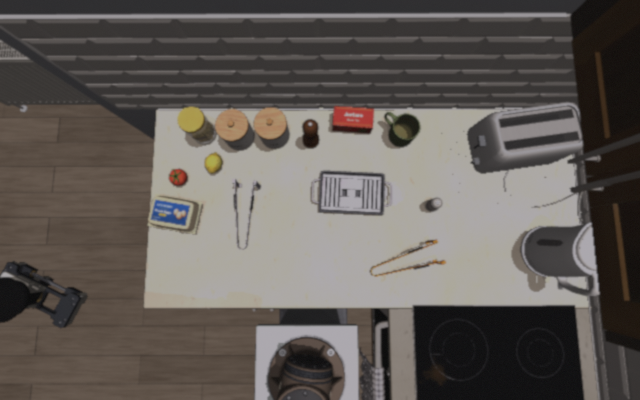

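View pics/scene0.png

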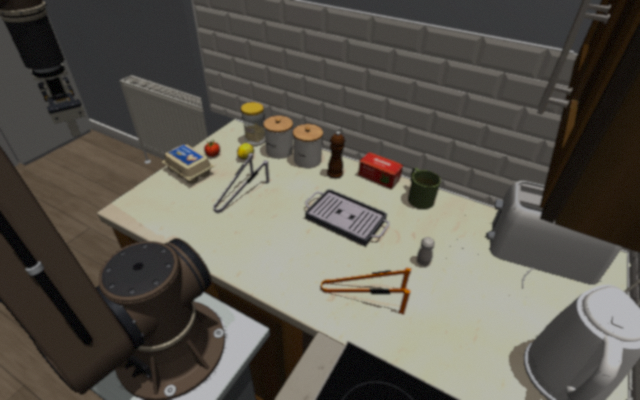

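Two things could be taken for the tongs. The steel/grey pair is at top (243,215) / scene (240,190), and the orange decoy is at top (408,258) / scene (370,285). I choose the steel pair. The pan with the plate is at top (351,193). Next is a close crop of the tongs and pan.

```bash
python3 - <<'E'
from h import *
a=np.load('pics/top0.npy')
A=cv2.resize(a[165:260,215:275],None,fx=6,fy=6,interpolation=cv2.INTER_CUBIC)
B=cv2.resize(a[165:225,305:397],None,fx=4.7,fy=4.7,interpolation=cv2.INTER_CUBIC)
W=np.zeros((570,360+B.shape[1],3),np.uint8);W[:,:360]=A;W[:B.shape[0],360:]=B
cv2.imwrite('pics/crop1.png',W[:,:,::-1])
E
```

```text
(no output)
```

View pics/crop1.png

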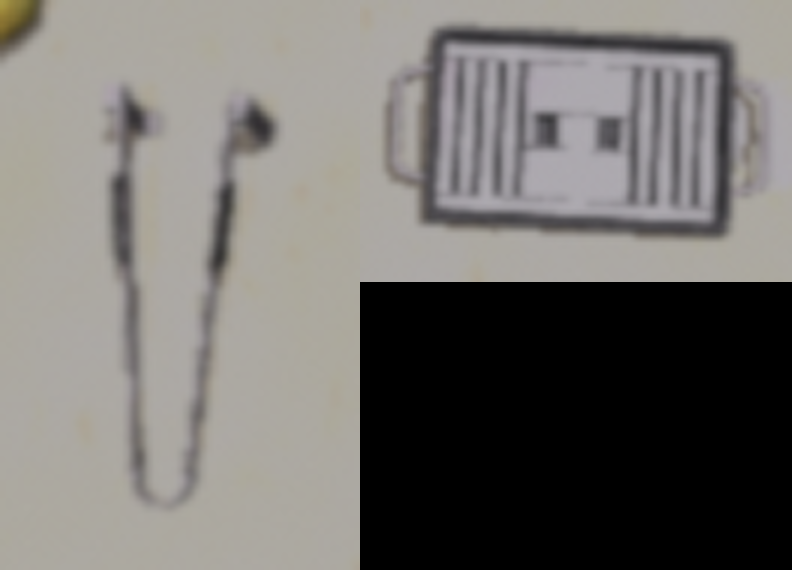

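The crop confirms the choice: plain steel tongs with black pads at crop (122,224) and (222,230), and the heel at (165,505). The pan corners are at (435,28), (733,42), (725,235) and (422,220). The lifting slots are at (546,130) and (608,133).

```bash
python3 - <<'E'
from h import *
f=lambda x,y:(215+(x+.5)/6-.5,165+(y+.5)/6-.5)
g=lambda x,y:(305+(x-360+.5)/4.7-.5,165+(y+.5)/4.7-.5)
L=ray('top',*f(121,224),.064);R_=ray('top',*f(222,230),.064);H=ray('top',*f(165,503),.008)
M=(L+R_)/2;d=M-H
print('pads',L,R_,np.linalg.norm(L-R_),'grip',M,'heel',H,np.linalg.norm(d[:2]),'yaw',np.degrees(np.arctan2(d[1],d[0])),'yaw pads',np.degrees(np.arctan2(*(L-R_)[[1,0]]))-90)
# prong tops, inner/centre at z=.083
pl=ray('top',*f(124,92),.083);pr=ray('top',*f(236,97),.083);print('prongtops',pl,pr,np.linalg.norm(pl-pr))
C=[ray('top',*g(*p),.029) for p in((435,28),(733,42),(725,235),(422,220))]
C=np.array(C);print('pan',C.mean(0),[np.linalg.norm(C[i]-C[i-1]) for i in range(4)])
v=C[0]+C[3]-C[1]-C[2];print('pan yaw',np.degrees(np.arctan2(-v[0],v[1])))
S=[ray('top',*g(*p),.021) for p in((546,130),(608,133))];print('slots',S,(S[0]+S[1])/2,np.linalg.norm(S[0]-S[1]),np.degrees(np.arctan2(-(S[0]-S[1])[0],(S[0]-S[1])[1])))
for k,uv,z in(('mill',(311,125),.17),('salt',(436,203),.09)):print(k,ray('top',*uv,z))
E
```

```text
pads [0.5329062  0.22335209 0.064     ] [0.52968039 0.17073588 0.064     ] 0.05271500100528461 grip [0.5312933  0.19704399 0.064     ] heel [0.38939957 0.20820825 0.008     ] 0.14233225189679186 yaw -4.498788508034787 yaw pads -3.5083113491448614
prongtops [0.59909178 0.21951546 0.083     ] [0.59637301 0.16166415 0.083     ] 0.057915153282037654
pan [ 0.5678899  -0.14295415  0.029     ] [np.float64(0.1338423213837631), np.float64(0.2063422764210691), np.float64(0.13415856107340177), np.float64(0.2064140147652495)]
pan yaw -2.888856540226561
slots [array([ 0.56948177, -0.12103131,  0.021     ]), array([ 0.56731461, -0.16384865,  0.021     ])] [ 0.56839819 -0.14243998  0.021     ] 0.042872149484459436 -2.8974925851242417
mill [ 0.74504318 -0.0170086   0.17      ]
salt [ 0.52527893 -0.39577448  0.09      ]
```

```bash
cat >> h.py <<'E'
from scipy.spatial.transform import Rotation as Ro
def go(x,y,z,yaw,pitch=0):
    "tool delta from measured pose to world TCP target, tool down"
    s=r.get_state();A=Ro.from_euler('xyz',s['eef_rot'],degrees=True);B=Ro.from_euler('xyz',[180,pitch,yaw],degrees=True)
    print('t',s['time_s'],'pos',s['tcp_pos'],'rot',np.round(s['eef_rot'],2),'w',s['gripper_width'],'F',s['gripper_force'],'cf',np.round(s['contact_force'],2))
    print('shift',np.round(A.inv().apply(np.array([x,y,z])-s['tcp_pos']),4),'turn',np.round((A.inv()*B).as_rotvec(degrees=True),2))
E
python3 -m pendant '[[[0.04,0.027,0.01,0,0,-7,1],[0.08,0.054,0.02,0,0,-14,1],[0.12,0.081,0.03,0,0,-21,1],[0.16,0.108,0.04,0,0,-21,1],[0.2,0.135,0.05,0,0,-21,1]]]'
python3 -c "from h import *;go(.534,.1975,.30,-4)"
```

```text
time_s: 0.6
tcp_pos: [0.4101, 0.4028, 0.3541]
eef_rot: [180.0, 0.0, -4.0]
contact_force: [0.3, 0.2, -0.5]
gripper_width: 0.0876
gripper_force: 0.0
t 0.6 pos [0.41014218 0.40281577 0.35410732] rot [ 1.7998e+02  1.0000e-02 -3.9900e+00] w 0.08763134457190659 F 0.0 cf [ 0.3   0.18 -0.5 ]
shift [0.1378 0.1962 0.0541] turn [0.02 0.01 0.01]
```

```bash
python3 -m pendant '[[[0.028,0.039,0.011,0,0,0,1],[0.055,0.078,0.022,0,0,0,1],[0.083,0.117,0.033,0,0,0,1],[0.11,0.157,0.044,0,0,0,1],[0.138,0.196,0.054,0,0,0,1]]]'
python3 -m pendant '[[[0,0,0,0,0,0,1],[0,0,0,0,0,0,1]]]' | head -3
python3 - <<'E'
from h import *
a=r.capture('top');b=r.capture('scene')
np.save('pics/a1.npy',a);np.save('pics/b1.npy',b)
A=cv2.resize(a[150:255,205:285],None,fx=5,fy=5,interpolation=cv2.INTER_CUBIC)
B=cv2.resize(b[130:235,185:265],None,fx=5,fy=5,interpolation=cv2.INTER_CUBIC)
cv2.imwrite('pics/crop2.png',np.hstack([A,B])[:,:,::-1])
go(.534,.1975,.219,-4)
E
```

```text
time_s: 1.1
tcp_pos: [0.534, 0.1976, 0.3]
eef_rot: [180.0, 0.0, -4.0]
contact_force: [0.2, 0.8, -0.1]
gripper_width: 0.0877
gripper_force: 0.0
time_s: 1.3
tcp_pos: [0.5339, 0.1981, 0.3]
eef_rot: [180.0, 0.1, -4.2]
t 1.4 pos [0.53345709 0.19986347 0.3007053 ] rot [-179.99   -0.     -4.02] w 0.08771727220294172 F 0.0 cf [-1.33  0.78 -0.39]
shift [0.0007 0.0023 0.0817] turn [-0.01 -0.   -0.02]
```

View pics/crop2.png

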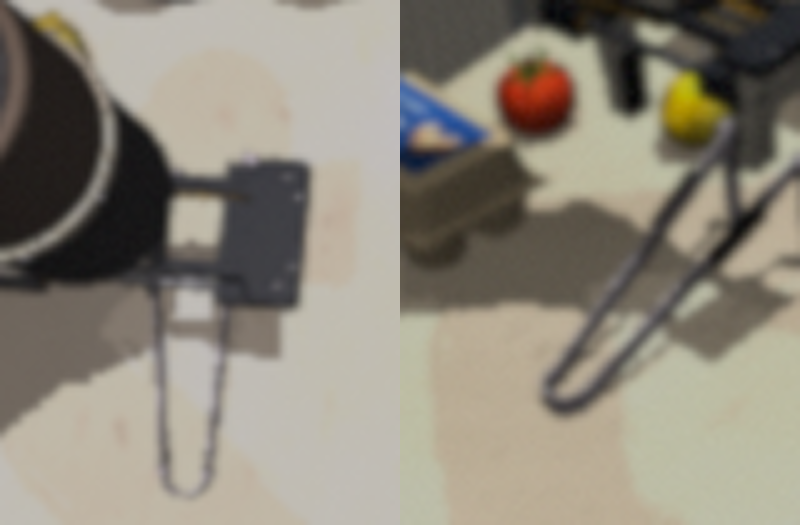

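The picture shows the open gripper over the tongs at crop (270,230), with the heel visible at (188,495) and the lemon clear of it. I'll descend and squeeze lightly.

```bash
python3 -m pendant '[[[0,0,0.03,0,0,0,1],[0,0,0.06,0,0,0,1],[0,0,0.081,0,0,0,1],[0,0,0.081,0,0,0,1]]]'
python3 -m pendant '[[[0,0,0,0,0,0,0.4],[0,0,0,0,0,0,0.3],[0,0,0,0,0,0,0.2],[0,0,0,0,0,0,0.1],[0,0,0,0,0,0,0.03]]]' 20
python3 -m pendant '[[[0,0,0,0,0,0,0.03],[0,0,0,0,0,0,0.03],[0,0,0,0,0,0,0.03]]]' 20
```

```text
time_s: 1.8
tcp_pos: [0.532, 0.2002, 0.2173]
eef_rot: [179.8, 0.2, -3.9]
contact_force: [0.8, -0.7, 0.1]
gripper_width: 0.0875
gripper_force: 0.0
time_s: 2.3
tcp_pos: [0.5339, 0.1997, 0.2206]
eef_rot: [-179.9, -0.1, -4.0]
contact_force: [0.6, 1.4, 2.8]
gripper_width: 0.0532
gripper_force: 4.1
time_s: 2.6
tcp_pos: [0.5342, 0.1994, 0.2206]
eef_rot: [-180.0, -0.1, -4.0]
contact_force: [0.8, -1.0, 6.0]
gripper_width: 0.0457
gripper_force: 8.1
```

```bash
python3 -m pendant '[[[0,0,-0.015,0,0,0,0.03],[0,0,-0.04,0,0,0,0.03],[0,0,-0.07,0,0,0,0.03],[0,0,-0.09,0,0,0,0.03],[0,0,-0.09,0,0,0,0.03]]]'
python3 -c "from h import *;go(.508,-.140,.31,-2.9)"
```

```text
time_s: 3.1
tcp_pos: [0.5342, 0.1997, 0.3125]
eef_rot: [-179.8, -0.2, -4.0]
contact_force: [0.1, 0.0, -0.7]
gripper_width: 0.0451
gripper_force: 6.8
t 3.1 pos [0.53418773 0.19972113 0.31252086] rot [-179.84   -0.21   -4.02] w 0.045113179514782595 F 6.827780306339264 cf [ 0.06  0.04 -0.7 ]
shift [-0.0023  0.3407  0.0015] turn [-0.16 -0.21 -1.12]
```

```bash
python3 -m pendant '[[[0,0.015,0,0,0,0,0.03],[0,0.045,0,0,0,-0.5,0.03],[0,0.085,0,0,0,-1,0.03],[0,0.125,0,0,0,-1,0.03],[0,0.165,0,0,0,-1,0.03]]]'|head -2
python3 -m pendant '[[[0,0.04,0,0,0,0,0.03],[0,0.08,0,0,0,0,0.03],[0,0.12,0,0,0,0,0.03],[0,0.155,0,0,0,0,0.03],[0,0.175,0,0,0,0,0.03]]]'
python3 -m pendant '[[[0,0,0,0,0,0,0.03],[0,0,0,0,0,0,0.03],[0,0,0,0,0,0,0.03]]]' |tail -2
python3 - <<'E'
from h import *
go(.508,-.140,.31,-2.9)
a=r.capture('top');b=r.capture('scene')
np.save('pics/a2.npy',a);np.save('pics/b2.npy',b)
A=cv2.resize(a[160:240,305:400],None,fx=4,fy=4,interpolation=cv2.INTER_CUBIC)
B=cv2.resize(b[150:250,290:390],None,fx=4,fy=4,interpolation=cv2.INTER_CUBIC)
W=np.zeros((400,A.shape[1]+400,3),np.uint8);W[:A.shape[0],:A.shape[1]]=A;W[:,A.shape[1]:]=B
cv2.imwrite('pics/crop3.png',W[:,:,::-1]);print(A.shape)
E
```

```text
time_s: 3.6
tcp_pos: [0.5207, 0.0327, 0.3082]
time_s: 4.1
tcp_pos: [0.5111, -0.1426, 0.3081]
eef_rot: [180.0, 0.2, -3.2]
contact_force: [-0.3, 0.9, -1.0]
gripper_width: 0.0452
gripper_force: 6.8
gripper_width: 0.0453
gripper_force: 6.8
t 4.4 pos [ 0.51232319 -0.13972466  0.30895578] rot [-1.80e+02  8.00e-02 -3.03e+00] w 0.04527761115809496 F 6.827657148241997 cf [ 1.48  0.18 -0.56]
shift [-0.0043  0.0005 -0.001 ] turn [-0.    0.08 -0.13]
(320, 380, 3)
```

View pics/crop3.png

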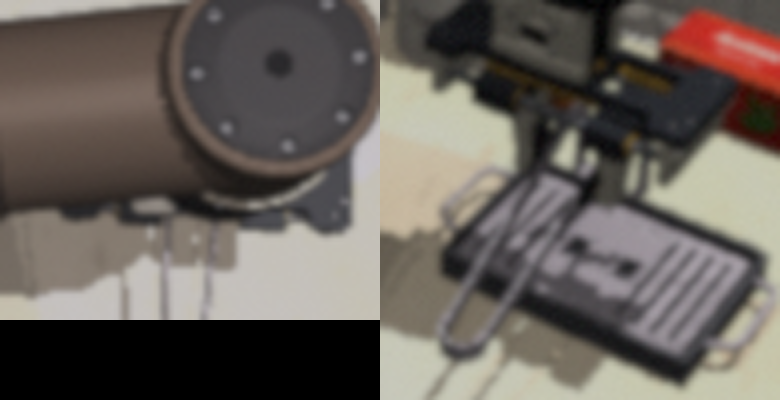

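The arm hides the prongs in the top view. The scene view shows the heel at crop (462,345) and the prongs near (540–600,160), so I'll zoom in there.

```bash
python3 - <<'E'
from h import *
b=np.load('pics/b2.npy');save(b,'crop4',(300,165,380,245),7.5)
# expected projections for nominal geometry (grip centred at pads)
s=r.get_state();g=s['tcp_pos']-[0,0,.159];y=np.radians(-3);ex=np.array([np.cos(y),np.sin(y),0]);ey=np.array([-np.sin(y),np.cos(y),0])
for n,dx,dy,z in(('heel',-146,0,-58),('PLtop',60,23,23),('PRtop',60,-23,23),('PLbot',60,25,-60),('PRbot',60,-25,-60)):
    X=g+ex*dx/1e3+ey*dy/1e3+[0,0,z/1e3];p=proj('scene',X);print(n,X,p,(p-[300,165])*7.5)
E
```

```text
heel [ 0.36684607 -0.13168569  0.09236332] [307.75383478 238.12790819] [ 58.15376087 548.4593114 ]
PLtop [ 0.57376748 -0.11949842  0.17336332] [342.52575495 169.89962294] [318.94316216  36.74717204]
PRtop [ 0.57136003 -0.16543538  0.17336332] [357.03433935 175.6350453 ] [427.75754509  79.76283974]
PLbot [ 0.57387215 -0.11750116  0.09036332] [340.23200307 192.45040231] [301.74002299 205.87801732]
PRbot [ 0.57125536 -0.16743264  0.09036332] [355.23561697 198.79109614] [414.26712729 253.43322107]
```

View pics/crop4.png

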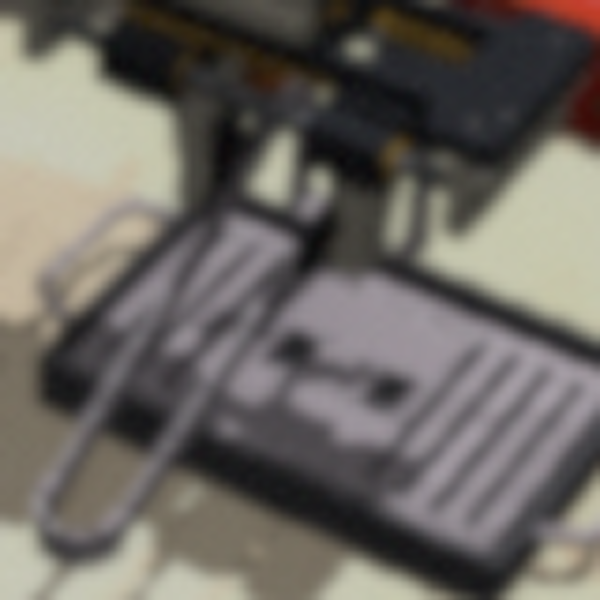

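The right prong is at crop (412,150–250) and the left at (308,140–208), both within 1.5 px of my prediction. The slots are at (293,348) and (390,390). The heel is about 2 px off, so I'll go lower, just above the plate, and compare again.

```bash
python3 -m pendant '[[[-0.004,0,0.02,0,0,0,0.03],[-0.004,0,0.04,0,0,0,0.03],[-0.004,0,0.05,0,0,0,0.03],[-0.004,0,0.05,0,0,0,0.03],[-0.004,0,0.05,0,0,0,0.03]]]'
python3 - <<'E'
from h import *
ss=[]
a=r.capture('top');b=r.capture('scene')
np.save('pics/a3.npy',a);np.save('pics/b3.npy',b)
A=cv2.resize(a[205:265,325:365],None,fx=8,fy=8,interpolation=cv2.INTER_CUBIC)
B=cv2.resize(b[178:238,312:372],None,fx=8,fy=8,interpolation=cv2.INTER_CUBIC)
cv2.imwrite('pics/crop5.png',np.hstack([A,B])[:,:,::-1])
s=r.get_state();print(s['tcp_pos'],s['eef_rot'],s['gripper_width']);g=s['tcp_pos']-[0,0,.159];y=np.radians(-3);ex=np.array([np.cos(y),np.sin(y),0]);ey=np.array([-np.sin(y),np.cos(y),0])
for n,dx,dy,z in(('heel',-146,0,-56),('PLbot',60,25,-60),('PRbot',60,-25,-60),('PLbotfront',67,25,-60),('PRbotback',53,-25,-60)):
    X=g+ex*dx/1e3+ey*dy/1e3+[0,0,z/1e3];p=proj('scene',X);print(n,X,'scene',p,(p-[312,178])*8+[320,0],'top',proj('top',X),(proj('top',X)-[325,205])*8)
E
```

```text
time_s: 5.0
tcp_pos: [0.5092, -0.1394, 0.2601]
eef_rot: [180.0, -0.0, -3.0]
contact_force: [0.1, -0.4, -1.3]
gripper_width: 0.0451
gripper_force: 6.8
[ 0.50927904 -0.13951651  0.26054449] [ 1.79999715e+02 -8.20401286e-02 -2.99792684e+00] 0.045132209541602075
heel [ 0.36347913 -0.13187546  0.04554449] scene [307.09029959 251.23261755] [280.72239672 585.86094041] top [348.866445   256.69793282] [190.93156002 413.58346257]
PLbot [ 0.57050522 -0.11769093  0.04154449] scene [338.85026322 205.56944459] [534.80210576 220.5555567 ] top [343.52567699 190.96538803] [ 148.20541591 -112.27689576]
PRbot [ 0.56788842 -0.1676224   0.04154449] scene [353.45682428 211.9756438 ] [651.65459427 271.80515039] top [359.17559264 191.74985244] [ 273.40474114 -106.00118051]
PLbotfront [ 0.57749562 -0.11805728  0.04154449] scene [340.0425969  204.28117733] [544.34077516 210.24941862] top [343.61771776 188.80524772] [ 148.94174208 -129.55801824]
PRbotback [ 0.56089801 -0.16725605  0.04154449] scene [352.29030241 213.31987528] [642.32241927 282.5590022 ] top [359.09693472 193.91527458] [272.7754778 -88.6778034]
```

View pics/crop5.png

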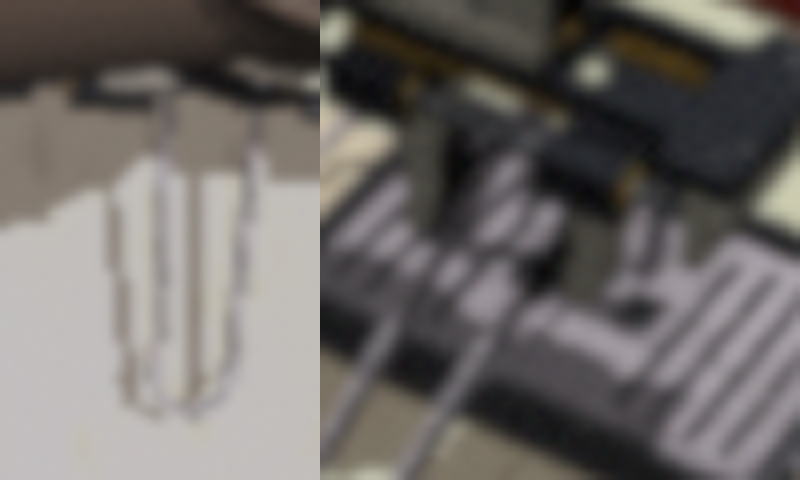

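The heel in the top view, crop (191,412), matches the prediction (191,413). The right prong at (655,260) is within about 1.5 px of the predicted (652,272) and stands above the right slot at (635,310). The geometry agrees, so I'll lower slowly and watch the force.

```bash
python3 -m pendant '[[[0,0,0.006,0,0,0,0.03],[0,0,0.012,0,0,0,0.03],[0,0,0.016,0,0,0,0.03],[0,0,0.019,0,0,0,0.03],[0,0,0.022,0,0,0,0.03]]]'
python3 -m pendant '[[[0,0,0.002,0,0,0,0.03],[0,0,0.002,0,0,0,0.03]]]'
```

```text
time_s: 5.6
tcp_pos: [0.5088, -0.1397, 0.2373]
eef_rot: [180.0, 0.0, -3.0]
contact_force: [-0.5, 0.6, -1.4]
gripper_width: 0.0455
gripper_force: 6.8
time_s: 5.8
tcp_pos: [0.5087, -0.1397, 0.2353]
eef_rot: [180.0, 0.0, -3.0]
contact_force: [0.2, -1.2, -0.7]
gripper_width: 0.0448
gripper_force: 6.8
```

```bash
python3 -m pendant '[[[0,0,0.003,0,0,0,0.03],[0,0,0.006,0,0,0,0.03],[0,0,0.008,0,0,0,0.03],[0,0,0.008,0,0,0,0.03],[0,0,0.008,0,0,0,0.03]]]'
python3 - <<'E'
from h import *
b=r.capture('scene');np.save('pics/b4.npy',b);save(b,'crop6',(312,178,372,238),8)
E
```

```text
time_s: 6.3
tcp_pos: [0.5087, -0.1397, 0.2276]
eef_rot: [180.0, 0.0, -3.0]
contact_force: [0.9, 0.2, -0.1]
gripper_width: 0.0456
gripper_force: 6.8
```

View pics/crop6.png

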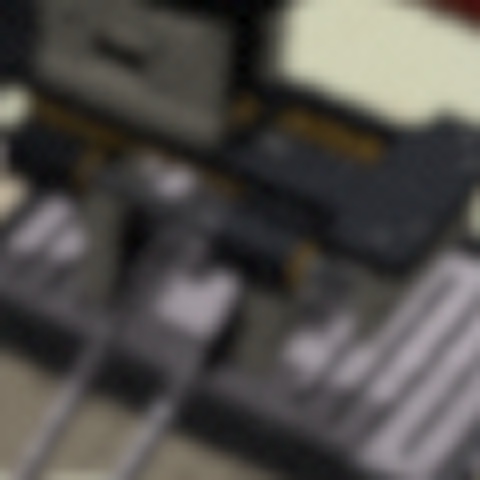

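The prongs are down with no contact force; the right prong enters the plate near crop (320,310). Now I'll close gently.

```bash
python3 -m pendant '[[[0,0,0,0,0,0,-0.02],[0,0,0,0,0,0,-0.08],[0,0,0,0,0,0,-0.14],[0,0,0,0,0,0,-0.2],[0,0,0,0,0,0,-0.21]]]' 25
python3 -m pendant '[[[0,0,0,0,0,0,-0.21],[0,0,0,0,0,0,-0.21],[0,0,0,0,0,0,-0.21]]]' 25
```

```text
time_s: 6.85
tcp_pos: [0.5088, -0.1397, 0.2277]
eef_rot: [-180.0, -0.0, -3.0]
contact_force: [-0.1, 0.9, -1.1]
gripper_width: 0.0353
gripper_force: 12.9
time_s: 7.15
tcp_pos: [0.5087, -0.1397, 0.2277]
eef_rot: [180.0, 0.0, -3.0]
contact_force: [0.2, 0.4, -1.1]
gripper_width: 0.0347
gripper_force: 13.1
```

```bash
python3 -m pendant '[[[0,0,-0.003,0,0,0,-0.21],[0,0,-0.006,0,0,0,-0.21],[0,0,-0.009,0,0,0,-0.21],[0,0,-0.013,0,0,0,-0.21],[0,0,-0.018,0,0,0,-0.21]]]'
python3 -m pendant '[[[0,0,-0.006,0,0,0,-0.21],[0,0,-0.013,0,0,0,-0.21],[0,0,-0.02,0,0,0,-0.21],[0,0,-0.027,0,0,0,-0.21],[0,0,-0.034,0,0,0,-0.21]]]'
python3 -m pendant '[[[0,0,-0.008,0,0,0,-0.21],[0,0,-0.018,0,0,0,-0.21],[0,0,-0.028,0,0,0,-0.21],[0,0,-0.036,0,0,0,-0.21],[0,0,-0.04,0,0,0,-0.21]]]'
python3 -m pendant '[[[0,0,0,0,0,0,-0.21],[0,0,0,0,0,0,-0.21],[0,0,0,0,0,0,-0.21],[0,0,0,0,0,0,-0.21],[0,0,0,0,0,0,-0.21]]]'
python3 - <<'E'
from h import *
b=r.capture('scene');np.save('pics/b5.npy',b);save(b,'crop7',(280,140,400,240),5)
E
```

```text
time_s: 7.65
tcp_pos: [0.5086, -0.1397, 0.2459]
eef_rot: [-180.0, 0.0, -3.0]
contact_force: [0.0, -0.2, -1.8]
gripper_width: 0.0348
gripper_force: 13.1
time_s: 8.15
tcp_pos: [0.5087, -0.1397, 0.2804]
eef_rot: [-180.0, -0.0, -3.0]
contact_force: [-0.5, -0.1, -2.1]
gripper_width: 0.0344
gripper_force: 13.1
time_s: 8.65
tcp_pos: [0.509, -0.1397, 0.3208]
eef_rot: [-180.0, -0.1, -3.0]
contact_force: [-0.1, 0.2, -2.3]
gripper_width: 0.0348
gripper_force: 13.1
time_s: 9.15
tcp_pos: [0.5087, -0.1397, 0.3194]
eef_rot: [180.0, 0.0, -3.0]
contact_force: [0.1, 0.8, -2.3]
gripper_width: 0.0347
gripper_force: 13.1
```

View pics/crop7.png

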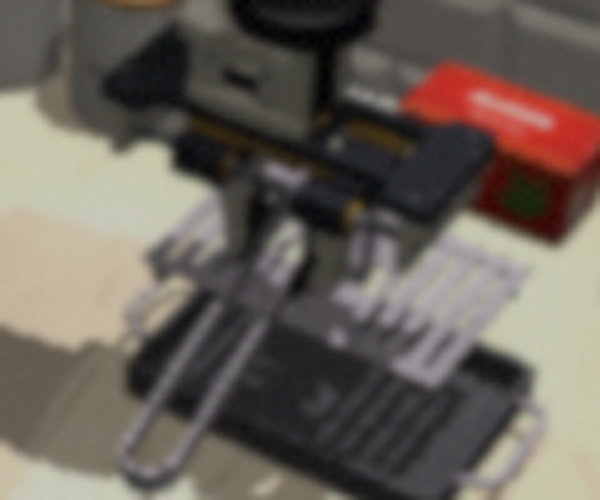

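The plate hangs on the tongs, level: its front edge, crop (155,260)–(440,380), is parallel to the pan's rim. It is well clear above the pan, which has not moved. I'll let it settle, then hand in.

```bash
python3 -m pendant '[[[0,0,0,0,0,0,-0.21],[0,0,0,0,0,0,-0.21],[0,0,0,0,0,0,-0.21],[0,0,0,0,0,0,-0.21],[0,0,0,0,0,0,-0.21]]]' && python3 -c "
from plant import r
print(r.close_job())"
```

```text
time_s: 9.7
tcp_pos: [0.5088, -0.1397, 0.3197]
eef_rot: [-180.0, -0.0, -3.0]
contact_force: [-0.5, -0.0, -1.9]
gripper_width: 0.035
gripper_force: 13.1
the job is handed in; nothing more can be done
None
```

I handed the job in at 9.7 s with the plate held level on the squeezed tongs, roughly 10 cm above the worktop and clear of the pan; the hand-in gave no verdict, and the prong gap (about 32 mm) and clearances are my estimates from the camera views and gripper width.

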